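# Close the cam-lever clamp on a food pump's discharge joint

### The job

The hose tail is standing loose on the gasket of the food pump's upward outlet. Close the clamp on it: gently swing the hinged front half of the clamp ring fully home around the two flanges so that the tail sits centred and upright, swing the eye bolt into the slot of the front half's ear, then fold the red cam lever over by feel until it is properly firm, but do not force it, or the gasket is crushed. Let go, leave everything clamped, and do not disturb the other things on the bench.

Things in the scene. Friction and masses are not known exactly. Their poses are not given: they have to be found in the camera images.
- joint_centre (a point): Centre of the flanged joint on the steel pump's upright outlet, fixed 245 mm above the bench. RING FRAME: origin here, z up, x to the blue motor, y left. The clamp ring lies round it, 70 mm outside, 22 mm high (11 mm above and below). Its rear half (x > 0) is fixed by a stay. Except the outlet's neck (radius 25 mm) and the stay, the pump lies over 30 mm below
- half_hinge (a point): Vertical hinge pin of the clamp's front half, at x 0, y +41 mm in the ring frame (fixed)
- front_half (a joint): Angle (rad) of the dark steel front half: 0 = fully home round both flanges (then at x < 0), 1.7 = wide open; opening is clockwise from above. It stays where left. Moving it takes 1 to 2 N at the ear, more near the end as it pushes the loose tail to the centre. Push the ear until it stops dead and press with 5 to 10 N there, so that it is home; over 40 N is too rough
- half_ear (a point): Middle of the front face of the ear, the lug at the front half's free end. When shut the face looks to -x, at x -12 mm in the ring frame, y -32 to -51 mm, this point at y -44. It is 22 mm high with a 10 mm slot, open at its outer end, for the bolt; 9 mm thick. Pushing this face round the hinge shuts the half
- bolt_pivot (a point): Vertical pivot pin of the eye bolt, on the rear half's ear, at x +12, y -47 mm in the ring frame (fixed)
- bolt (a joint): Angle (rad) of the eye bolt (8 mm rod with the lever on its end): 0 = seated in the slot, lying along -x of the ring frame; up to 1.6 = swung out to the right (-y), counter-clockwise from above. It moves lightly (under 1 N), stays where left, and goes in freely only when the front half is home. Pushing the back (counter-clockwise) side of the lever swings both in, as the lever's pin is stiffer
- lever (a joint): Angle (rad) of the cam lever: 0 = open, leaning 40 deg counter-clockwise (from above) from the bolt's line; grows as it folds clockwise, round the ring's front, to 1.7 at most. Turns freely (1 to 2 N) until the cam bites between 0.5 and 1.3, by a nut's unseen setting. Then it stiffens within 0.1 to 0.4 rad. Firm: 11 to 15 N at the grip; 20 N crushes the gasket. Let go, it may ease back 0.15
- lever_pin (a point): Axis of the lever's pin at the bolt's free end, 42.7 mm (2 mm either way, by the nut's setting) from bolt_pivot, at the ring's mid height. The cam round it is 30 mm in diameter, 22 mm high
- lever_grip (a point): Middle of the lever's red grip, 58 mm from lever_pin, at the ring's mid height. The straight lever is 11 mm thick and 18 mm high here; the red part reaches from 35 to 81 mm from the pin
- saddle: Brass saddle washer, 4 x 11 x 22 mm, sliding on the bolt between cam and ear; origin at its centre. The cam presses it on the ear's front face and so draws the clamp tight
- tail_centre (a point): Centre of the loose steel hose tail, 23 mm above its underside: a 50 mm flange, 3 mm thick at the edge, standing on the gasket, with a ribbed spigot 29 mm in diameter; 46 mm high in all. At first it stands 1 to 4 mm off centre, towards the front half. Clamped, this point is 24 mm above joint_centre
- gasket_c (a point): Centre of a spare black rubber gasket lying on the bench, 50 mm ring, 6 mm thick; leave alone
- cap_c (a point): Centre of a steel blanking cap lying on the bench, 50 mm disc, 10 mm high; leave alone
- spanner_grip (a point): Handle of a 170 mm spanner lying on the bench; leave alone
- sanitiser_c (a point): Half-way up a sanitiser bottle, 68 mm in diameter, 190 mm high, blue cap; leave alone
- bowl_c (a point): Half-way up a steel bowl, 170 mm in diameter, 70 mm high; leave alone
- tub_c (a point): Half-way up a white tub with a red lid, 90 mm in diameter, 110 mm high; leave alone
Things that resemble listed ones, but are neither listed nor needed, are in the scene too. Of the things shaped like the part that bears tail_centre, the bare steel one is meant.

How it is judged:
By the outcome, as a careful person would: the job done as asked, in the order asked, and still so for the second after the job is handed in, with the robot touching nothing.
It also fails if it takes over 72 s, if anything falls off the work surface, if the arm or the gripper's body presses on something with over 40 N, if the wrist force passes 120 N, or if a joint passes its speed limit or range.

### The arm

A 7-joint arm with a two-finger parallel gripper is mounted at the origin on the work surface. World frame = base frame: x ahead of the robot, y to its left, z up, the work surface at z = 0. Lengths are in m, angles in rad, forces in N, time in s.
With the tool pointing down it reaches from about 0.4 to 0.85 m from the base axis. Payload 10.4 kg.
Tool frame: the origin (TCP) lies where the fingers leave the gripper's body, on its centre line; the fingertips stand 73 mm ahead of it and the grasp point (between the pads) lies 54 mm ahead of it (bot.grasp_offset is the distance from the TCP to the grasp point, in m); z points along the fingers, y is the line along which they close (so a half turn about z gives the same grasp; the last joint's range is limited). The gripper opens to 85 mm and grips with 20 to 120 N. Pads are 22 mm wide; open, the fingers measure 114 mm over their backs; the gripper's body (76 mm by 85 mm) begins 54 mm behind the grasp point. The pads swing forward as they close: fully open they stand 13 mm farther back than shut.
Start: joints at [1.235, 0.332, -0.065, 1.46, 0.022, 1.35, -0.088], TCP at [0.192, -0.595, 0.304] pointing down, gripper open.
Joint ranges: [-2.6, 2.6], [-0.5, 2.12], [-1.47, 1.34], [0.16, 2.42], [-1.27, 4.41], [0.06, 2.06], [-2.6, 2.6]. Speed limits (rad/s): [2.22, 2.22, 2.79, 2.79, 3.14, 3.14, 3.14].

### API

Orientations are given as a rotation vector (axis times angle).
In Python, from bench import status, imaging, order, nets, bot gives the robot as it stands.
- The arm moves only by the tool drive_tool, never from a script. Its argument "increments" is a list of rows, each a list of 7 numbers: the opening, from 0 (shut) to 1 (fully open), then the shift along the world's x, y, z in mm, then the turn, a rotation vector about the world's x, y, z in degrees. In form: [[claw, dx, dy, dz, wx, wy, wz], ...]. A call has 1 to 20 rows; each row is the pose to reach, as a shift and turn from the pose commanded when the call began; what a row does not reach only later rows make up. A row lasts 1/8 s, in which the tool goes at most 62.5 mm and 10.7 degrees, less where a joint would pass 70% of its speed; a pose out of reach is approached as far as the arm can. A call with a gripper value outside its range is refused whole. The fingers move at their own pace and stop on an object; the grip force is fixed at half the most. Time passes only in rows, so rows that repeat a pose let the fingers close. It gives the time, the measured TCP pose, the force, the opening and the grip force at its end, in the units of the state.
- status.sense(): the state, without advancing time (a new reading comes with each control period).
- imaging.camera(name): name is "scene" or "top" or "wrist"; returns a dict with "img" (420x560x3 uint8, blue, green, red), "fx", "fy", "cx", "cy" (pixels), "D" ([k1, k2, p1, p2, k3] as OpenCV has them; the pictures are not rectified), "R" (3x3) and "t" (3): a world point X has camera coordinates R X + t. Camera axes: x right, y down, z forward; pixel columns grow to the right and rows downward; lengths in m; the calibration is good to about 2 mm. A picture is of the moment at which its call begins. There is no depth.
- order.hand_in(): hands the job in; it is judged then, once.
Trained networks look in the newest picture that a camera, given by its name, has taken for a name from the list of things; names that differ only in an ending like _2 or _b are one class to them, and where a whole thing is asked for, a point or a joint stands for the part that bears it (a point fixed in the world has none). Each returns a list of dicts, best first, with "p" (0 to 1); they miss things now and then, are a little off and sometimes report something else, mostly with a low value. They report only what shows in the picture. A call takes as long as a camera call. They do not tell look-alikes from the thing itself.
- nets.search_frame(camera, target): "at" ([row, column] in pixels, amid what is visible of it).
- nets.mark_of(camera, target): "at" ([row, column] in pixels: a listed point, or the origin of a listed thing).
The state is a dict: "clock": time; "q": joint angles; "dq": joint speeds; "joint_efforts": joint torques, N m; "tcp_pos": TCP position; "tcp_rot": TCP orientation; "contact_force": force on the tool from outside, world axes, zero at the start; "ft_torque": the same for the moment, N m; "finger_gap": finger opening in m; "grasp_force": force on a finger pad.
Only numpy, scipy, OpenCV 4.12 (cv2) and the standard library are available. Lean on these libraries where they do the work, as an engineer would, in place of code of your own. Each camera call takes 0.05 s, during which the arm holds its last target. There are 200 camera calls.

## Working session

There is one attempt and no reset: what is moved stays moved. The work goes in short steps, Python scripts to look and compute and a tool call to move; the robot and the scene stay as the last step left them, time stands still between calls to the robot, and variables do not carry over. Pictures are saved under pics/ and viewed, at most 10 in all, crops included, and the job is handed in when it is done.

Besides the shell and the picture viewer there is one more tool, called as a command line: name --pt "numbers of a row" for each row, then --argument value for the rest. drive_tool: Moves the arm, as the interface text tells. Its arguments: {"type":"object","properties":{"increments":{"type":"array"}},"required":["increments"]}

```bash
ls; mkdir -p pics; cat > h.py <<'E'
import numpy as np, cv2
from bench import status, imaging, order, nets, bot
def cam(n):
    c=imaging.camera(n); c['K']=np.array([[c['fx'],0,c['cx']],[0,c['fy'],c['cy']],[0,0,1.]]); c['R']=np.array(c['R']);c['t']=np.array(c['t']);c['D']=np.array(c['D'],float);return c
def ray(c,at):
    u=cv2.undistortPoints(np.array([[[at[1],at[0]]]],float),c['K'],c['D'])[0,0]
    d=c['R'].T@np.array([u[0],u[1],1]); return -c['R'].T@c['t'], d/np.linalg.norm(d)
def atz(c,at,z):
    o,d=ray(c,at); return o+d*(z-o[2])/d[2]
def tri(L):
    A=np.zeros((3,3));b=np.zeros(3)
    for c,at in L:
        o,d=ray(c,at);P=np.eye(3)-np.outer(d,d);A+=P;b+=P@o
    x=np.linalg.solve(A,b); return x,[np.linalg.norm((np.eye(3)-np.outer(ray(c,a)[1],ray(c,a)[1]))@(x-ray(c,a)[0])) for c,a in L]
def proj(c,X):
    p=cv2.projectPoints(np.atleast_2d(np.array(X,float)),cv2.Rodrigues(c['R'])[0],c['t'],c['K'],c['D'])[0][:,0]; return p[:,::-1]
E
python3 - <<'E'
from h import *
np.set_printoptions(precision=3,suppress=True)
C={}
for n in ['scene','top']:
    C[n]=c=cam(n); cv2.imwrite(f'pics/{n}0.png',c['img']); print(n,-c['R'].T@c['t'],c['R'][2],c['fx'])
    for t in ['joint_centre','half_hinge','half_ear','bolt_pivot','lever_pin','lever_grip','tail_centre','saddle']:
        print(n,t,[(np.round(r['at'],1),round(r['p'],2),atz(c,r['at'],.269 if t[0]=='t' else .245)) for r in nets.mark_of(n,t)[:3]])
s=status.sense();print(s['tcp_pos'],s['tcp_rot'],s['contact_force'],s['finger_gap'],bot.grasp_offset)
E
```

```text
pics
scene [1.351 0.165 1.005] [-0.699 -0.11  -0.707] 451.7026706273781
scene joint_centre [(array([193.2, 255.9]), 0.68, array([ 0.532, -0.028,  0.245]))]
scene half_hinge [(array([194.3, 222.6]), 0.52, array([ 0.548, -0.11 ,  0.245]))]
scene half_ear [(array([174.1, 269.2]), 0.66, array([ 0.454, -0.008,  0.245]))]
scene bolt_pivot [(array([191.9, 255.9]), 0.59, array([ 0.527, -0.029,  0.245]))]
scene lever_pin [(array([192.2, 222.2]), 0.62, array([ 0.54 , -0.113,  0.245]))]
scene lever_grip [(array([201.5, 194.9]), 0.78, array([ 0.583, -0.172,  0.245])), (array([257.7, 119.6]), 0.69, array([ 0.783, -0.288,  0.245]))]
scene tail_centre [(array([245.8, 207.4]), 0.81, array([ 0.74 , -0.094,  0.269])), (array([186.4, 257.3]), 0.79, array([ 0.533, -0.024,  0.269]))]
scene saddle [(array([195.4, 226.6]), 0.42, array([ 0.55 , -0.099,  0.245]))]
top [0.296 0.028 1.304] [ 0.183 -0.004 -0.983] 423.10367039939484
top joint_centre [(array([191.2, 302.4]), 0.74, array([ 0.536, -0.031,  0.245])), (array([225.8, 296.1]), 0.23, array([ 0.447, -0.013,  0.245]))]
top half_hinge [(array([190.6, 285.2
[... 156 characters left out ...]
5 , -0.019,  0.245])), (array([231.7, 185. ]), 0.25, array([0.437, 0.268, 0.245]))]
top bolt_pivot [(array([187. , 315.3]), 0.69, array([ 0.546, -0.065,  0.245]))]
top lever_pin [(array([190.7, 335.6]), 0.49, array([ 0.536, -0.117,  0.245]))]
top lever_grip [(array([177.8, 353. ]), 0.78, array([ 0.569, -0.163,  0.245]))]
top tail_centre [(array([246.8, 295. ]), 0.66, array([ 0.391, -0.008,  0.269])), (array([188.4, 303.5]), 0.55, array([ 0.538, -0.033,  0.269])), (array([173.6, 421.4]), 0.33, array([ 0.571, -0.333,  0.269]))]
top saddle [(array([190.6, 301.5]), 0.25, array([ 0.538, -0.029,  0.245]))]
[ 0.192 -0.595  0.304] [3.103 0.489 0.   ] [ 0.036 -0.347  0.136] 0.08540616699391916 0.0539
```

```bash
python3 - <<'E'
import cv2
a=cv2.imread('pics/top0.png')[130:280,220:420]; b=cv2.imread('pics/scene0.png')[120:270,150:350]
cv2.imwrite('pics/c0.png',cv2.vconcat([cv2.resize(a,(800,600),interpolation=cv2.INTER_CUBIC)]))
cv2.imwrite('pics/c1.png',cv2.resize(b,(800,600),interpolation=cv2.INTER_CUBIC))
E
```

```text
(no output)
```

View pics/c0.png

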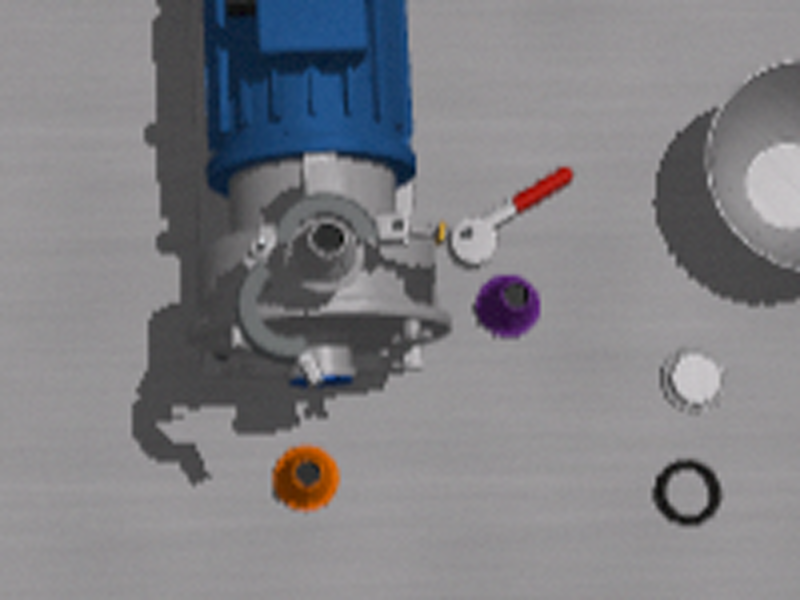

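View pics/scene0.png

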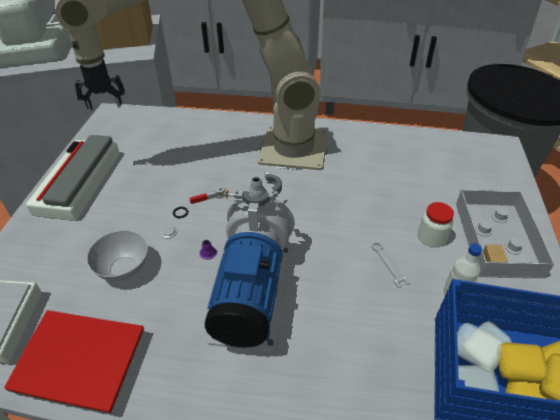

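The top view shows the front half open with its ear at about row 222, col 298. The hinge is at (191,285) and the rear ear at (187,320). The bolt is swung out to its cam at (190,338), with the red lever running on to (174,362). The steel tail is at (189,302). Next I'll get the wrist camera geometry and move above for a close view.

```bash
python3 - <<'E'
from h import *
np.set_printoptions(precision=3,suppress=True)
c=cam('wrist'); s=status.sense()
from scipy.spatial.transform import Rotation as R
T=R.from_rotvec(s['tcp_rot']).as_matrix()
print(T); o=-c['R'].T@c['t']; print('cam in tool',T.T@(o-s['tcp_pos']),T.T@c['R'].T, c['fx'],s['clock'])
E
```

```text
[[ 0.951  0.308  0.   ]
 [ 0.308 -0.951 -0.   ]
 [ 0.     0.    -1.   ]]
cam in tool [ 0.072 -0.001 -0.071] [[-0.001 -0.96  -0.281]
 [ 1.    -0.001  0.001]
 [-0.001 -0.281  0.96 ]] 335.7288062068531 0.95
```

drive_tool --pt "0 0 0 60 0 0 0" --pt "0 0 0 120 0 0 0" --pt "0 0 0 180 0 0 0" --pt "0 40 60 200 0 0 0" --pt "0 70 120 200 0 0 0" --pt "0 100 180 200 0 0 0" --pt "0 130 240 200 0 0 0" --pt "0 160 300 200 0 0 0" --pt "0 190 360 200 0 0 0" --pt "0 220 410 200 0 0 0" --pt "0 250 460 200 0 0 0" --pt "0 270 500 200 0 0 0" --pt "0 290 530 200 0 0 0" --pt "0 290 530 200 0 0 0" --pt "0 290 530 200 0 0 0" --pt "0 290 530 200 0 0 0"

```text
clock: 2.95
tcp_pos: [0.482, -0.066, 0.504]
tcp_rot: [3.103, 0.486, -0.0]
contact_force: [0.2, 0.1, -0.2]
finger_gap: -0.0004
grasp_force: 0.0
```

```bash
cat > m.py <<'E'
from h import *
np.set_printoptions(precision=4,suppress=True)
import sys
c=cam('wrist'); cv2.imwrite(f'pics/{sys.argv[1]}.png',cv2.resize(c['img'],(800,600)))
for t in ['joint_centre','half_hinge','half_ear','bolt_pivot','lever_pin','lever_grip','tail_centre','saddle']:
    print(t,[(np.round(r['at'],1),round(r['p'],2),atz(c,r['at'],.269 if t[0]=='t' else .245)) for r in nets.mark_of('wrist',t)[:2]])
s=status.sense();print(s['clock'],s['tcp_pos'],s['tcp_rot'],s['contact_force'])
E
python3 m.py w1
```

```text
joint_centre []
half_hinge [(array([106.6, 214.1]), 0.63, array([0.5338, 0.014 , 0.245 ]))]
half_ear [(array([191.2, 215.5]), 0.57, array([ 0.4547, -0.0083,  0.245 ])), (array([139.1, 331.9]), 0.27, array([ 0.5392, -0.1024,  0.245 ]))]
bolt_pivot [(array([117.1, 303. ]), 0.86, array([ 0.5502, -0.069 ,  0.245 ]))]
lever_pin [(array([140.1, 347. ]), 0.75, array([ 0.5428, -0.1167,  0.245 ]))]
lever_grip [(array([128.3, 405.8]), 0.64, array([ 0.5708, -0.1667,  0.245 ]))]
tail_centre [(array([186.9, 238.1]), 0.94, array([ 0.4721, -0.0299,  0.269 ])), (array([119.8, 250. ]), 0.71, array([ 0.5337, -0.0233,  0.269 ]))]
saddle [(array([138.2, 332.5]), 0.63, array([ 0.5402, -0.1026,  0.245 ])), (array([82.2, 48.7]), 0.4, array([0.5087, 0.1679, 0.245 ]))]
3.4 [ 0.4823 -0.0648  0.504 ] [3.1031 0.4891 0.0001] [-0.8243  0.2072  0.2223]
```

View pics/w1.png

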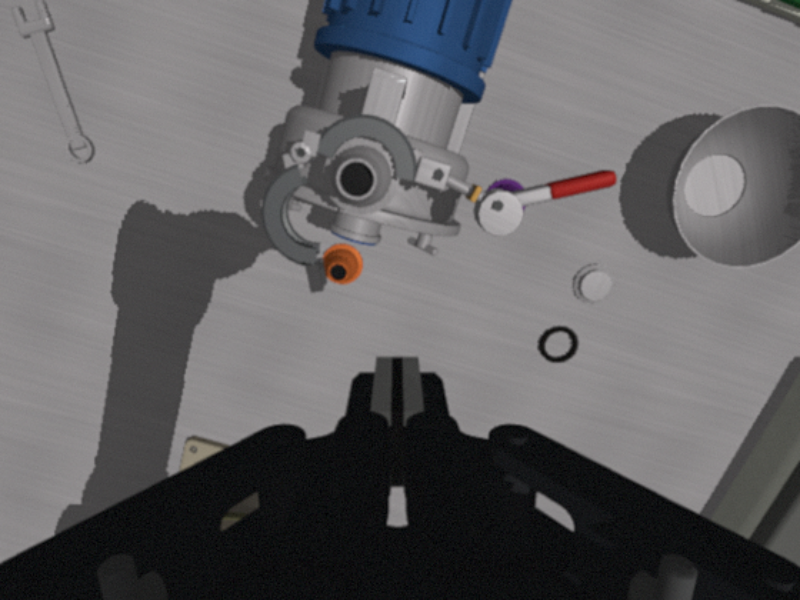

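The wrist view (800 px scale) shows the hinge at (152,301), the tail at (175,357) and the rear ear's pin at (172,438). The lever pin is at (205,497), the grip at (185,583), and the open half's ear at about (275,317). I'll fit the ring frame from all views and overlay it.

```bash
cat > fit.py <<'E'
from h import *
from scipy.optimize import least_squares
np.set_printoptions(precision=4,suppress=True)
C={n:cam(n) for n in ['wrist','top','scene']}
P={'joint_centre':(0,0),'half_hinge':(0,.041),'bolt_pivot':(.012,-.047)}
obs=[('wrist','half_hinge',(106.6,214.1)),('wrist','bolt_pivot',(117.1,303.0)),('top','half_hinge',(190.6,285.2)),('top','bolt_pivot',(187,319.5)),('top','joint_centre',(191.2,302.4)),('scene','joint_centre',(193.2,255.9))]
for n in ['wrist','top','scene']:
  for t in P:
    r=nets.mark_of(n,t)[:1]
    if r: obs.append((n,t,r[0]['at'])); print(n,t,r[0]['at'],r[0]['p'])
def W(p,x,y,z=0): 
    c,s=np.cos(p[2]),np.sin(p[2]); return [p[0]+c*x-s*y,p[1]+s*x+c*y,.245+z]
def res(p): return np.concatenate([proj(C[n],W(p,*P[t]))[0]-np.array(a) for n,t,a in obs])
s=least_squares(res,[.535,-.028,0],loss='soft_l1',f_scale=1.5); p=s.x
print(p,np.degrees(p[2])); print(res(p).reshape(-1,2))
np.save('ring.npy',p)
im=cv2.resize(C['wrist']['img'],None,fx=3,fy=3,interpolation=cv2.INTER_CUBIC)
def dot(X,col):
    q=proj(C['wrist'],X)[0]*3+1; cv2.circle(im,(int(q[1]),int(q[0])),2,col,-1)
for a in np.arange(-90,91,10): dot(W(p,.035*np.cos(np.radians(a)),.035*np.sin(np.radians(a)),.011),(0,255,0))
for z in (0,.011):
  dot(W(p,0,.041,z),(0,0,255)); dot(W(p,.012,-.047,z),(0,255,255)); 
for k in range(0,150,10): dot(W(p,k/1000,0,.011),(255,0,255))
cv2.imwrite('pics/fit.png',im[100:700,480:1280])
E
python3 fit.py
```

```text
wrist joint_centre [129.9, 408.2] 0.18
wrist half_hinge [111.1, 215.6] 0.69
wrist bolt_pivot [122.8, 306.8] 0.61
top joint_centre [191.8, 303.0] 0.57
top half_hinge [192.9, 284.9] 0.61
top bolt_pivot [186.3, 317.1] 0.64
scene joint_centre [221.8, 435.3] 0.17
scene half_hinge [195.2, 274.8] 0.57
scene bolt_pivot [196.4, 236.3] 0.57
[ 0.5338 -0.0268  0.044 ] 2.523610242686275
[[   2.4586    0.7542]
 [   4.6332    4.6947]
 [   2.4534   -0.4987]
 [  -0.5724   -0.9539]
 [   0.8821   -1.7493]
 [   0.5458    0.4635]
 [  -9.1092 -151.347 ]
 [  -2.0414   -0.7458]
 [  -1.0668    0.8947]
 [   0.2821   -2.3493]
 [   0.1534   -0.1987]
 [   0.1276    1.4461]
 [ -28.0542 -178.9365]
 [  -0.3493   -2.1671]
 [  -0.6909    0.7148]]
```

View pics/fit.png

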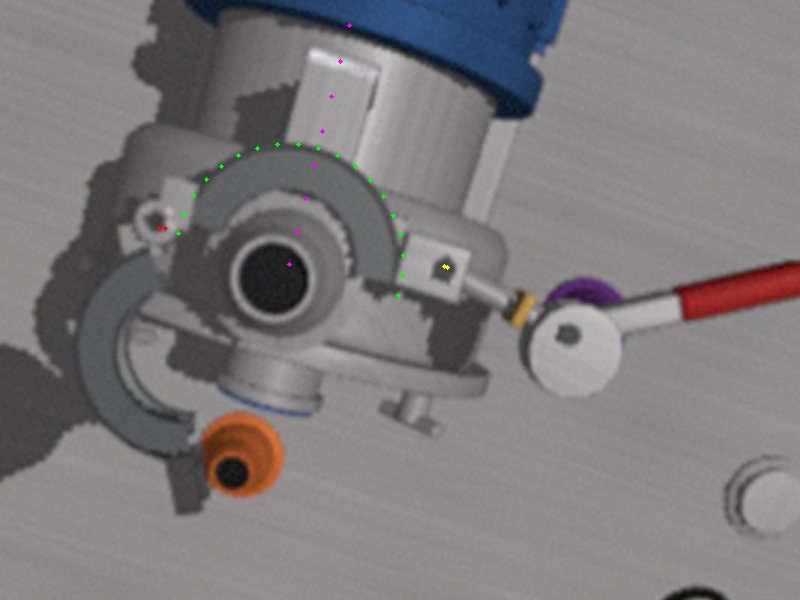

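The overlay fits well: the green ring arc and the yellow pivot match the image, and the hinge is within 2 mm. I'll take yaw as about 2 degrees. Next are the joint angles.

```bash
python3 - <<'E'
from h import *
np.set_printoptions(precision=4,suppress=True)
p=np.array([.534,-.0265,np.radians(2)]);np.save('ring.npy',p)
c=cam('wrist')
def ringpt(crop,z):
    at=((crop[1]+100-1)/3,(crop[0]+480-1)/3); X=atz(c,at,z); d=X[:2]-p[:2]; C,S=np.cos(p[2]),np.sin(p[2]); return np.array([C*d[0]+S*d[1],-S*d[0]+C*d[1]])*1000
h=np.array([0,41]);pv=np.array([12,-47])
e=ringpt((188,487),.256); v=e-h; print('ear mid',e,np.linalg.norm(v),'theta',np.degrees(np.arctan2(-85,-7.5)-np.arctan2(v[1],v[0])))
k=ringpt((568,335),.256); v=k-pv; print('pin',k,np.linalg.norm(v),'bolt',np.degrees(np.arctan2(v[1],v[0]))%360-180)
g=ringpt((790,278),.254); v=g-k; print('grip far',g,np.linalg.norm(v),'lever dir',np.degrees(np.arctan2(v[1],v[0]))%360)
E
```

```text
ear mid [-77.4025  13.5998] 82.10921844283482 theta 65.46374625351207
pin [  3.0338 -89.6088] 43.541914190114404 bolt 78.11661605710952
grip far [  38.8124 -151.0451] 71.09525701363674 lever dir 300.2151466615743
```

```bash
cat > plan.py <<'E'
import numpy as np
np.set_printoptions(precision=4,suppress=True)
p=np.load('ring.npy')
def rot(a):
    c,s=np.cos(a),np.sin(a); return np.array([[c,-s],[s,c]])
def w(r): return p[:2]*1000+rot(p[2])@np.array(r,float)
def ear(th,off=0,y=-90): # deg
    return w(np.array([0,41])+rot(-np.radians(th))@np.array([-23-off,y])), 2-th
E
python3 - <<'E'
from plan import *
for th,off in [(66,18),(66,5),(60,2),(50,0),(40,0),(30,0),(20,0),(10,0),(5,0),(0,0)]: print(th,off,*ear(th,off))
E
```

```text
66 18 [433.7044  11.8722] -64
66 5 [439.4033   0.1879] -64
60 2 [442.9968 -12.0165] -58
50 0 [450.2961 -28.6544] -48
40 0 [459.0353 -42.2857] -38
30 0 [470.0089 -54.1924] -28
20 0 [482.8833 -64.0127] -18
10 0 [497.2674 -71.4481] -8
5 0 [504.8904 -74.1979] -3
0 0 [512.7241 -76.2728] 2
```

drive_tool --pt "0 -10 15 0 0 0 -10" --pt "0 -20 30 0 0 0 -20" --pt "0 -30 45 0 0 0 -30" --pt "0 -40 60 0 0 0 -40" --pt "0 -50 80 0 0 0 -50" --pt "0 -50 80 -40 0 0 -60" --pt "0 -50 80 -80 0 0 -70" --pt "0 -50 80 -120 0 0 -80" --pt "0 -50 80 -160 0 0 -82" --pt "0 -50 80 -185 0 0 -82" --pt "0 -50 80 -198 0 0 -82" --pt "0 -50 80 -198 0 0 -82" --pt "0 -50 80 -198 0 0 -82"

```text
clock: 5.68
tcp_pos: [0.4329, 0.0151, 0.3075]
tcp_rot: [-2.663, 1.666, -0.002]
contact_force: [0.8, -0.3, 0.3]
finger_gap: 0.0001
grasp_force: 0.0
```

drive_tool --pt "0 3 -7 -1 0 0 0" --pt "0 6 -15 -2 0 0 0" --pt "0 10 -27 -2 0 0 6" --pt "0 14 -36 -2 0 0 11" --pt "0 17 -44 -2 0 0 16" --pt "0 22 -51 -2 0 0 21" --pt "0 26 -57 -2 0 0 26" --pt "0 31 -64 -2 0 0 31" --pt "0 37 -69 -2 0 0 36" --pt "0 43 -75 -2 0 0 41" --pt "0 50 -79 -2 0 0 46" --pt "0 50 -79 -2 0 0 46"

```text
clock: 7.18
tcp_pos: [0.4828, -0.0643, 0.3038]
tcp_rot: [-3.1, 0.495, 0.0]
contact_force: [0.3, -0.7, 0.0]
finger_gap: -0.0002
grasp_force: 0.0
```

```bash
python3 m.py w2
```

```text
joint_centre [(array([128.1, 247.3]), 0.73, array([ 0.5476, -0.0726,  0.245 ]))]
half_hinge [(array([232.6,  59.9]), 0.88, array([0.5323, 0.0158, 0.245 ]))]
half_ear [(array([253.4, 263.1]), 0.72, array([ 0.4973, -0.0617,  0.245 ]))]
bolt_pivot []
lever_pin [(array([108.2, 367.8]), 0.84, array([ 0.5406, -0.1175,  0.245 ]))]
lever_grip []
tail_centre [(array([ 86.2, 370.4]), 0.73, array([ 0.5483, -0.1139,  0.269 ])), (array([224. , 122.5]), 0.58, array([ 0.5319, -0.0249,  0.269 ]))]
saddle [(array([121. , 322.4]), 0.9, array([ 0.5413, -0.1002,  0.245 ]))]
7.625 [ 0.4823 -0.0637  0.304 ] [ 3.1019 -0.4941  0.0003] [-0.4178  0.1311 -0.1315]
```

View pics/w2.png

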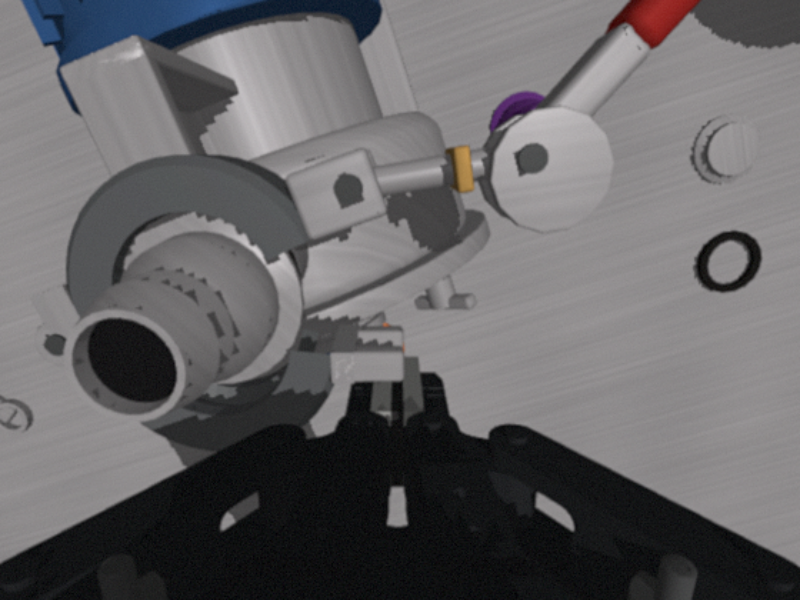

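The ear (row ~355, col 365) is being pushed squarely by the fingertips, and the half is about 20° from home. The bolt and lever are clear, so I'll continue in small steps.

drive_tool --pt "0 4 -2 0 0 0 3" --pt "0 8 -4 0 0 0 5" --pt "0 11 -6 0 0 0 8" --pt "0 14 -7 0 0 0 10" --pt "0 17 -8 0 0 0 12" --pt "0 20 -9 0 0 0 14" --pt "0 22 -10 0 0 0 15"

```text
clock: 8.5
tcp_pos: [0.5045, -0.0736, 0.3039]
tcp_rot: [-3.14, 0.082, 0.0]
contact_force: [-1.0, 1.4, -0.1]
finger_gap: 0.0
grasp_force: 0.7
```

drive_tool --pt "0 2 0 0 0 0 1" --pt "0 4 -1 0 0 0 3" --pt "0 4 -1 0 0 0 3"

```text
clock: 8.88
tcp_pos: [0.5085, -0.0747, 0.3039]
tcp_rot: [-3.141, 0.001, -0.0]
contact_force: [-1.8, -0.7, -0.9]
finger_gap: -0.0002
grasp_force: 0.2
```

drive_tool --pt "0 1 0 0 0 0 1" --pt "0 2 0 0 0 0 2" --pt "0 2 0 0 0 0 2"

```text
clock: 9.25
tcp_pos: [0.5104, -0.0749, 0.3039]
tcp_rot: [3.141, 0.053, 0.0]
contact_force: [-1.9, -1.6, 0.1]
finger_gap: 0.0
grasp_force: 0.7
```

drive_tool --pt "0 1 0 0 0 0 0" --pt "0 1 0 0 0 0 0"

```text
clock: 9.5
tcp_pos: [0.5114, -0.0747, 0.3039]
tcp_rot: [3.141, 0.053, -0.0]
contact_force: [-3.1, -1.8, 0.8]
finger_gap: 0.0003
grasp_force: 0.6
```

drive_tool --pt "0 1 0 0 0 0 0" --pt "0 1 0 0 0 0 0"

```text
clock: 9.75
tcp_pos: [0.5123, -0.0747, 0.3039]
tcp_rot: [3.141, 0.053, -0.001]
contact_force: [-4.4, -2.9, 1.5]
finger_gap: 0.0001
grasp_force: 1.1
```

drive_tool --pt "0 1 0 0 0 0 0" --pt "0 1 0 0 0 0 0"

```text
clock: 10.0
tcp_pos: [0.5125, -0.0747, 0.3038]
tcp_rot: [3.141, 0.053, -0.004]
contact_force: [-11.1, -1.9, 5.8]
finger_gap: -0.0003
grasp_force: 4.2
```

drive_tool --pt "0 1 0 0 0 0 0" --pt "0 1 0 0 0 0 0"

```text
clock: 10.25
tcp_pos: [0.5128, -0.0747, 0.3038]
tcp_rot: [3.14, 0.053, -0.008]
contact_force: [-17.6, -3.5, 10.2]
finger_gap: -0.0002
grasp_force: 7.5
```

drive_tool --pt "0 -10 0 0 0 0 0" --pt "0 -30 0 0 0 0 0" --pt "0 -35 -10 60 0 0 9" --pt "0 -35 -40 90 0 0 18" --pt "0 -35 -60 90 0 0 28" --pt "0 -35 -60 90 0 0 28"

```text
clock: 11.0
tcp_pos: [0.4797, -0.1357, 0.3941]
tcp_rot: [-3.036, -0.807, -0.003]
contact_force: [-0.1, 0.5, 0.1]
finger_gap: 0.0001
grasp_force: 0.0
```

```bash
python3 m.py w3; cat >> plan.py <<'E'
pv=np.array([12,-47.])
def lev(b,l,r=58,off=0,L=43,half=16.5): # bolt, lever deg; returns tool centre world, push-face yaw of tool x (push by -x side)
    d=lambda a: np.array([np.cos(np.radians(a)),np.sin(np.radians(a))])
    pin=pv+L*d(180+b); a=180+b+40-l
    return w(pin+r*d(a)+(half+off)*d(a+90)), a+90+2-360
E
python3 - <<'E'
from plan import *
for b,l,off in [(78,0,20),(78,0,4),(70,0,0),(60,0,0),(50,0,0),(40,0,0),(30,0,0),(20,0,0),(10,0,0),(0,0,0),(0,10,0),(0,20,0),(0,30,0),(0,40,0),(0,50,0),(0,60,0),(0,70,0),(0,80,0),(0,90,0)]: print(b,l,off,*lev(b,l,58,off))
E
```

```text
joint_centre [(array([ 24.5, 104.9]), 0.57, array([0.5333, 0.0143, 0.245 ]))]
half_hinge [(array([ 25.6, 104.3]), 0.88, array([0.5326, 0.0143, 0.245 ]))]
half_ear [(array([109.7, 221.6]), 0.56, array([ 0.524, -0.069,  0.245]))]
bolt_pivot [(array([ 77.3, 243.6]), 0.72, array([ 0.5478, -0.072 ,  0.245 ])), (array([ 48.6, 147.7]), 0.71, array([ 0.5337, -0.0137,  0.245 ]))]
lever_pin []
lever_grip [(array([120.4, 391.4]), 0.64, array([ 0.5719, -0.1659,  0.245 ]))]
tail_centre [(array([ 51.1, 149.6]), 0.9, array([ 0.5339, -0.0245,  0.269 ])), (array([140.3, 332.5]), 0.73, array([ 0.5424, -0.1356,  0.269 ]))]
saddle [(array([110.2, 280.2]), 0.41, array([ 0.542 , -0.1013,  0.245 ]))]
11.45 [ 0.4794 -0.1342  0.3939] [ 3.0349  0.811  -0.0001] [-0.3559  0.2699 -0.294 ]
78 0 20 [ 600.776  -147.3788] 30
78 0 4 [ 586.9196 -155.3788] 30
70 0 0 [ 571.371  -161.5437] 22
60 0 0 [ 555.644  -164.3213] 12
50 0 0 [ 539.6736 -164.3259] 2
40 0 0 [ 523.9451 -161.5571] -8
30 0 0 [ 508.9363 -156.0992] -18
20 0 0 [ 495.1033 -148.1179] -28
10 0 0 [ 482.8664 -137.8558] -38
0 0 0 [ 472.5974 -125.6247] -48
0 10 0 [ 464.216  -119.2814] -58
0 20 0 [ 457.0635 -111.579 ] -68
0 30 0 [ 451.3571 -102.7516] -78
0 40 0 [447.2703 -93.0674] -88
0 50 0 [444.9273 -82.8206] -98
0 60 0 [444.3991 -72.3227] -108
0 70 0 [445.7019 -61.8925] -118
0 80 0 [448.7961 -51.8471] -128
0 90 0 [453.5877 -42.4915] -138
```

View pics/w3.png

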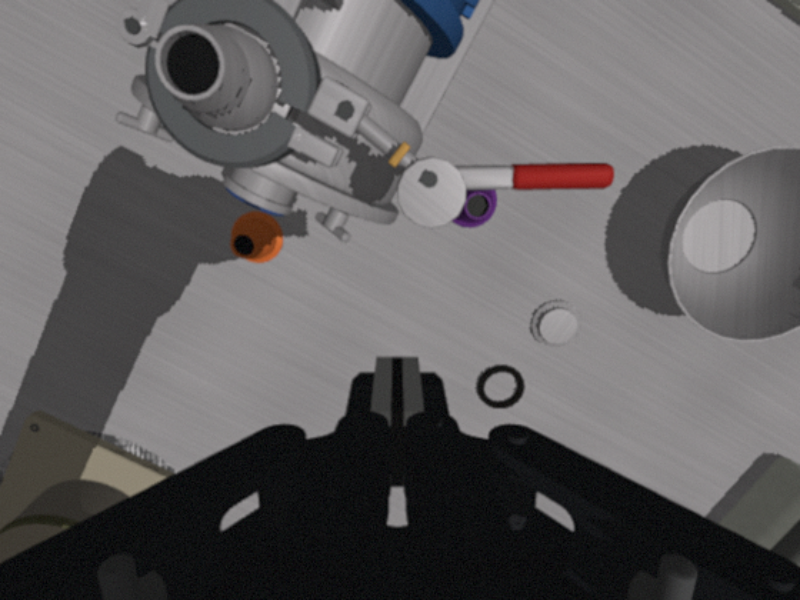

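The ring is shut round the flanges, with the ear at (150,310) and the tail centred. The bolt and lever are still out, with the cam at (193,432) and the grip at (177,560). Next I move behind the lever.

drive_tool --pt "0 40 -5 0 0 0 0" --pt "0 80 -10 0 0 0 0" --pt "0 121 -13 0 0 0 0" --pt "0 121 -13 -40 0 0 0" --pt "0 121 -13 -75 0 0 0" --pt "0 121 -13 -90 0 0 0" --pt "0 114 -17 -90 0 0 0" --pt "0 107 -21 -90 0 0 0" --pt "0 100 -24 -90 0 0 -4" --pt "0 92 -27 -90 0 0 -8" --pt "0 84 -29 -90 0 0 -13" --pt "0 76 -30 -90 0 0 -18" --pt "0 68 -30 -90 0 0 -23" --pt "0 60 -30 -90 0 0 -28" --pt "0 52 -29 -90 0 0 -33" --pt "0 44 -27 -90 0 0 -38" --pt "0 37 -25 -90 0 0 -43" --pt "0 30 -22 -90 0 0 -48" --pt "0 22 -18 -90 0 0 -53" --pt "0 16 -14 -90 0 0 -58"

```text
clock: 13.95
tcp_pos: [0.4952, -0.1488, 0.3053]
tcp_rot: [3.045, -0.767, 0.003]
contact_force: [0.7, -0.2, 0.9]
finger_gap: 0.0
grasp_force: 0.2
```

```bash
python3 - <<'E'
from h import *
c=cam('top'); 
print([nets.mark_of('top',t)[:2] for t in ('lever_pin','lever_grip')])
a=c['img'][150:250,260:393]; 
cv2.imwrite('pics/t2.png',cv2.resize(a,(798,600),interpolation=cv2.INTER_CUBIC)); s=status.sense(); print(s['q'],s['contact_force'],s['clock'])
E
```

```text
[[{'at': [203.8, 325.8], 'p': 0.63}], [{'at': [215.0, 347.0], 'p': 0.47}]]
[ 1.19350346  0.24755639 -1.12139639  1.69870842  0.23094303  1.33811843
 -2.02920367] [ 0.17243885  0.56086896 -0.55991105] 14.1
```

View pics/t2.png

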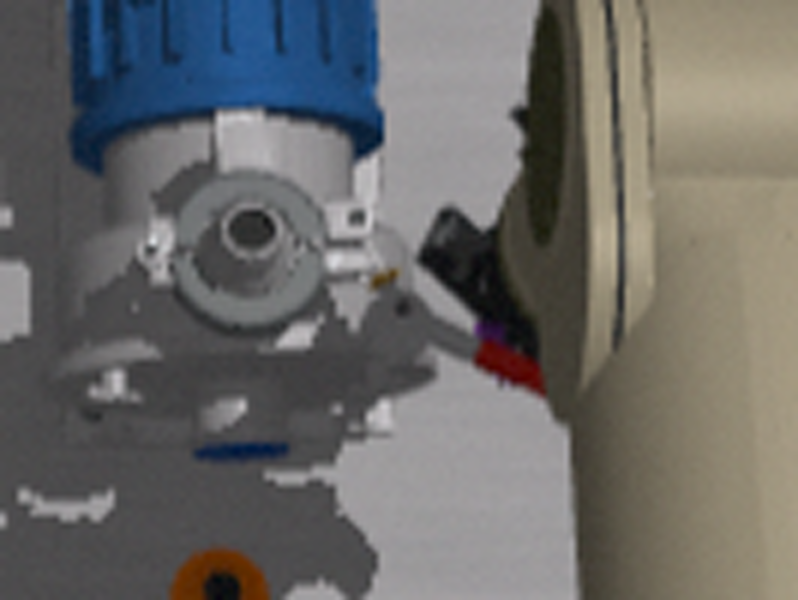

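The bolt is swinging in and the lever is following: the pin is near (305,400) and the grip near (370,510). The bolt is about 25° from seated, so I'll continue.

drive_tool --pt "0 -6 5 0 0 0 -4" --pt "0 -12 11 0 0 0 -8" --pt "0 -18 17 0 0 0 -12" --pt "0 -23 23 0 0 0 -15" --pt "0 -23 23 0 0 0 -15"

```text
clock: 14.72
tcp_pos: [0.4725, -0.1256, 0.3045]
tcp_rot: [2.923, -1.15, 0.002]
contact_force: [0.4, 0.4, -0.5]
finger_gap: -0.0002
grasp_force: 0.0
```

drive_tool --pt "0 -2 2 0 0 0 0" --pt "0 -4 3 0 0 0 0" --pt "0 -4 3 0 0 0 0"

```text
clock: 15.1
tcp_pos: [0.4685, -0.1228, 0.3041]
tcp_rot: [2.922, -1.153, 0.001]
contact_force: [1.3, -0.0, -0.3]
finger_gap: -0.0002
grasp_force: 0.7
```

```bash
python3 m.py w4; python3 -c "
from h import *
s=status.sense();print(s['q'])"
```

```text
joint_centre [(array([271.6, 101. ]), 0.66, array([ 0.5238, -0.0695,  0.245 ]))]
half_hinge []
half_ear [(array([273.4, 102.1]), 0.66, array([ 0.5229, -0.0691,  0.245 ]))]
bolt_pivot [(array([227.3,  61.1]), 0.92, array([ 0.5479, -0.0732,  0.245 ]))]
lever_pin [(array([295.1, 144. ]), 0.58, array([ 0.5036, -0.0744,  0.245 ]))]
lever_grip [(array([293.9, 141.7]), 0.58, array([ 0.5047, -0.0741,  0.245 ]))]
tail_centre [(array([272.6, 248.8]), 0.79, array([ 0.4875, -0.126 ,  0.269 ])), (array([ 86.9, 268.5]), 0.75, array([ 0.5272, -0.1731,  0.269 ]))]
saddle [(array([275.4, 114.6]), 0.92, array([ 0.5186, -0.0724,  0.245 ]))]
15.55 [ 0.4684 -0.1227  0.304 ] [ 2.9221 -1.1534  0.0003] [ 1.7569 -1.2954  1.1756]
[ 1.22350716  0.12780899 -1.11581001  1.77608594  0.11889151  1.31069812
 -2.24242714]
```

View pics/w4.png

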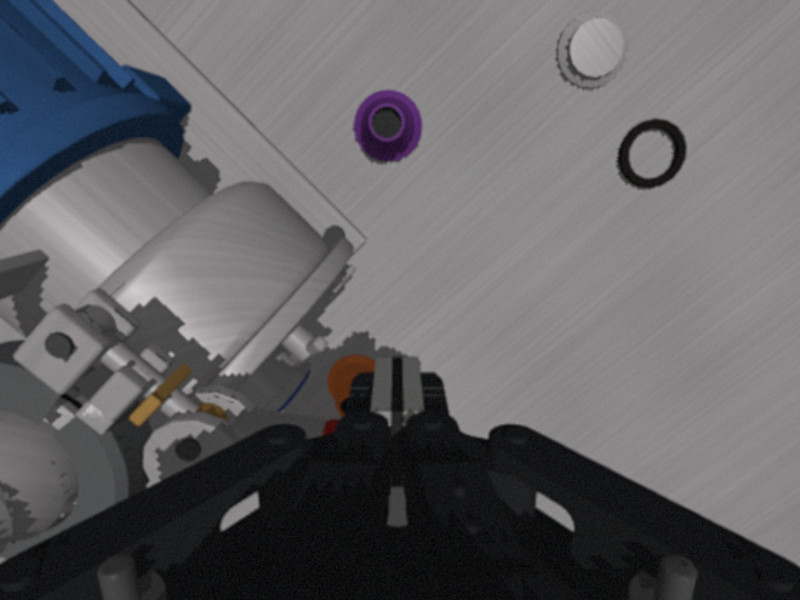

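The bolt is seated in the slot: the pivot at (345,60), saddle at (390,160) and pin at (447,187) line up along -x. To keep joint 7 in range while folding, I'll back off and turn the tool about 170°.

drive_tool --pt "0 10 -10 0 0 0 0" --pt "0 18 -18 5 0 0 10" --pt "0 18 -18 40 0 0 20" --pt "0 18 -18 50 0 0 30" --pt "0 18 -18 50 0 0 40" --pt "0 18 -18 50 0 0 50" --pt "0 18 -18 50 0 0 60" --pt "0 18 -18 50 0 0 70" --pt "0 18 -18 50 0 0 80" --pt "0 18 -18 50 0 0 90" --pt "0 18 -18 50 0 0 100" --pt "0 18 -18 50 0 0 110" --pt "0 18 -18 50 0 0 120" --pt "0 18 -18 50 0 0 130" --pt "0 18 -18 50 0 0 140" --pt "0 18 -18 50 0 0 150" --pt "0 18 -18 50 0 0 160" --pt "0 18 -18 50 0 0 168" --pt "0 18 -18 25 0 0 168" --pt "0 18 -18 0 0 0 168"

```text
clock: 18.05
tcp_pos: [0.486, -0.1407, 0.303]
tcp_rot: [-1.452, -2.785, 0.001]
contact_force: [-0.2, 0.5, 0.0]
finger_gap: 0.0001
grasp_force: 0.0
```

```bash
python3 m.py w5; python3 - <<'E'
from h import *
from scipy.spatial.transform import Rotation as R
s=status.sense();print(s['q'],s['tcp_rot']); T=R.from_rotvec(s['tcp_rot']).as_matrix(); print(np.degrees(np.arctan2(T[1,0],T[0,0])),T[:,2])
from plan import *
for l in range(0,98,5): print(l,*[np.round(x,1) for x in lev(0,l,58,0,43.5)])
E
```

```text
joint_centre []
half_hinge [(array([178.6, 414.2]), 0.45, array([ 0.5039, -0.0723,  0.245 ]))]
half_ear [(array([201.3, 452.5]), 0.66, array([ 0.5228, -0.0704,  0.245 ])), (array([178. , 412.8]), 0.36, array([ 0.5033, -0.0724,  0.245 ]))]
bolt_pivot [(array([235.3, 492. ]), 0.69, array([ 0.5465, -0.0716,  0.245 ]))]
lever_pin [(array([178.6, 412.8]), 0.78, array([ 0.5035, -0.0726,  0.245 ]))]
lever_grip [(array([188.2, 263.7]), 0.63, array([ 0.4578, -0.1092,  0.245 ])), (array([289.1, 188.4]), 0.32, array([ 0.4562, -0.1649,  0.245 ]))]
tail_centre [(array([234.5, 298.7]), 0.85, array([ 0.4739, -0.1104,  0.269 ])), (array([ 27.3, 285.1]), 0.74, array([ 0.4341, -0.0619,  0.269 ]))]
saddle [(array([201. , 444.7]), 0.65, array([ 0.5201, -0.0721,  0.245 ]))]
18.5 [ 0.4866 -0.1407  0.3047] [1.4523 2.7847 0.0002] [ 0.1601 -0.4249  0.1082]
[ 1.38819212  0.35774253 -1.40964554  1.71920036  0.3604358   1.37459841
  0.52556238] [1.45231709e+00 2.78466738e+00 2.48913376e-04]
124.91224770981319 [ 9.21106697e-04 -3.01620355e-04 -9.99999530e-01]
0 [ 472.1 -125.6] -48
5 [ 467.8 -122.7] -53
10 [ 463.7 -119.3] -58
15 [ 460.  -115.6] -63
20 [ 456.6 -111.6] -68
25 [ 453.5 -107.3] -73
30 [ 450.9 -102.8] -78
35 [448.6 -98. ] -83
40 [446.8 -93.1] -88
45 [445.4 -88. ] -93
50 [444.4 -82.8] -98
55 [443.9 -77.6] -103
60 [443.9 -72.3] -108
65 [444.3 -67.1] -113
70 [445.2 -61.9] -118
75 [446.5 -56.8] -123
80 [448.3 -51.9] -128
85 [450.5 -47.1] -133
90 [453.1 -42.5] -138
95 [456.1 -38.2] -143
```

drive_tool --pt "0 -8 8 0 0 0 0" --pt "0 -15 14 0 0 0 0" --pt "0 -19 18 0 0 0 0" --pt "0 -23 21 0 0 0 -3" --pt "0 -27 25 0 0 0 -8" --pt "0 -30 29 0 0 0 -13" --pt "0 -33 33 0 0 0 -18" --pt "0 -33 33 0 0 0 -18"

```text
clock: 19.5
tcp_pos: [0.4532, -0.1077, 0.3041]
tcp_rot: [1.872, 2.522, -0.001]
contact_force: [-1.0, -0.6, -0.1]
finger_gap: 0.0
grasp_force: 0.0
```

```bash
python3 -c "
from h import *
s=status.sense();print(s['q'],s['tcp_pos'],s['contact_force'])"
```

```text
[ 1.5043509   0.13071008 -1.42037059  1.81196104  0.1348707   1.31217588
  0.34448996] [ 0.45321499 -0.10774637  0.30409773] [-1.03496243 -0.63242685 -0.07318014]
```

drive_tool --pt "0 -1 2 0 0 0 -2" --pt "0 -3 5 0 0 0 -5" --pt "0 -3 5 0 0 0 -5"

```text
clock: 19.88
tcp_pos: [0.4503, -0.1025, 0.304]
tcp_rot: [1.979, 2.44, -0.0]
contact_force: [0.6, -0.3, 0.8]
finger_gap: -0.0002
grasp_force: 0.0
```

drive_tool --pt "0 -1 2 0 0 0 -2" --pt "0 -2 5 0 0 0 -5" --pt "0 -2 5 0 0 0 -5"

```text
clock: 20.25
tcp_pos: [0.4483, -0.0975, 0.3039]
tcp_rot: [-2.083, -2.351, 0.0]
contact_force: [-0.2, 0.0, -0.1]
finger_gap: 0.0001
grasp_force: 0.0
```

drive_tool --pt "0 -1 2 0 0 0 -2" --pt "0 -2 5 0 0 0 -5" --pt "0 -2 5 0 0 0 -5"

```text
clock: 20.62
tcp_pos: [0.4464, -0.0924, 0.304]
tcp_rot: [2.184, 2.258, 0.0]
contact_force: [-0.6, -0.6, -1.2]
finger_gap: 0.0002
grasp_force: 0.0
```

drive_tool --pt "0 -1 2 0 0 0 -2" --pt "0 -1 5 0 0 0 -5" --pt "0 -1 5 0 0 0 -5"

```text
clock: 21.0
tcp_pos: [0.4452, -0.0875, 0.3039]
tcp_rot: [-2.28, -2.161, 0.0]
contact_force: [-0.3, 0.7, -0.4]
finger_gap: 0.0001
grasp_force: 0.2
```

drive_tool --pt "0 0 3 0 0 0 -3" --pt "0 -1 5 0 0 0 -5" --pt "0 -1 5 0 0 0 -5"

```text
clock: 21.38
tcp_pos: [0.4444, -0.0825, 0.304]
tcp_rot: [2.371, 2.06, 0.0]
contact_force: [0.4, -0.5, 0.2]
finger_gap: -0.0001
grasp_force: 0.1
```

```bash
python3 m.py w6; python3 -c "
from h import *
s=status.sense();print(s['q'],s['tcp_pos'],s['contact_force'])"
```

```text
joint_centre []
half_hinge [(array([228.1, 520.1]), 0.19, array([ 0.5478, -0.0721,  0.245 ]))]
half_ear [(array([233.3, 462.3]), 0.58, array([ 0.5236, -0.0709,  0.245 ]))]
bolt_pivot []
lever_pin [(array([241.2, 413.6]), 0.85, array([ 0.5032, -0.0715,  0.245 ]))]
lever_grip [(array([243.4, 275.8]), 0.57, array([ 0.4461, -0.0643,  0.245 ]))]
tail_centre [(array([118.5, 538. ]), 0.88, array([ 0.534 , -0.0248,  0.269 ])), (array([120.1, 235. ]), 0.64, array([ 0.4411, -0.0125,  0.269 ]))]
saddle [(array([241. , 453.2]), 0.56, array([ 0.5198, -0.0738,  0.245 ]))]
21.825 [ 0.4444 -0.0826  0.3039] [-2.3721 -2.0597 -0.0003] [-1.0968 -0.4862 -0.3884]
[ 1.52111976  0.00797679 -1.4035439   1.84255071  0.0079866   1.29763938
 -0.02528781] [ 0.44435945 -0.0826184   0.30392742] [-1.09683884 -0.48619085 -0.38842614]
```

drive_tool --pt "0 0 3 0 0 0 -3" --pt "0 0 3 0 0 0 -3"

```text
clock: 22.08
tcp_pos: [0.4442, -0.0798, 0.3039]
tcp_rot: [-2.425, -1.997, 0.001]
contact_force: [-0.5, -1.3, 0.8]
finger_gap: 0.0001
grasp_force: 0.4
```

drive_tool --pt "0 0 3 0 0 0 -3" --pt "0 0 3 0 0 0 -3"

```text
clock: 22.32
tcp_pos: [0.4442, -0.0768, 0.3038]
tcp_rot: [-2.476, -1.934, 0.0]
contact_force: [-0.7, -1.5, 0.7]
finger_gap: -0.0001
grasp_force: 0.5
```

drive_tool --pt "0 0 3 0 0 0 -3" --pt "0 0 3 0 0 0 -3"

```text
clock: 22.58
tcp_pos: [0.4443, -0.0737, 0.3039]
tcp_rot: [2.525, 1.869, -0.0]
contact_force: [-0.8, -0.8, 0.1]
finger_gap: -0.0
grasp_force: 0.5
```

drive_tool --pt "0 0 3 0 0 0 -3" --pt "0 0 3 0 0 0 -3"

```text
clock: 22.82
tcp_pos: [0.4444, -0.0707, 0.304]
tcp_rot: [2.573, 1.803, 0.0]
contact_force: [-1.1, -0.3, -1.3]
finger_gap: 0.0002
grasp_force: 0.4
```

drive_tool --pt "0 0 3 0 0 0 -3" --pt "0 0 3 0 0 0 -3"

```text
clock: 23.08
tcp_pos: [0.4445, -0.0677, 0.3041]
tcp_rot: [2.618, 1.735, 0.001]
contact_force: [0.5, -1.5, 0.3]
finger_gap: -0.0001
grasp_force: 0.4
```

drive_tool --pt "0 1 3 0 0 0 -3" --pt "0 1 3 0 0 0 -3"

```text
clock: 23.32
tcp_pos: [0.445, -0.0649, 0.3038]
tcp_rot: [-2.663, -1.666, 0.001]
contact_force: [-3.4, -1.0, 0.1]
finger_gap: -0.0
grasp_force: 1.8
```

drive_tool --pt "0 0 2 0 0 0 -2" --pt "0 0 2 0 0 0 -2"

```text
clock: 23.58
tcp_pos: [0.4451, -0.0631, 0.3039]
tcp_rot: [2.693, 1.617, -0.001]
contact_force: [-2.8, -3.8, 1.0]
finger_gap: 0.0
grasp_force: 2.2
```

drive_tool --pt "0 1 2 0 0 0 -2" --pt "0 1 2 0 0 0 -2"

```text
clock: 23.82
tcp_pos: [0.4458, -0.061, 0.3037]
tcp_rot: [-2.72, -1.57, 0.002]
contact_force: [-6.6, -3.9, -0.1]
finger_gap: 0.0001
grasp_force: 2.9
```

drive_tool --pt "0 0 1 0 0 0 -1" --pt "0 0 1 0 0 0 -1"

```text
clock: 24.08
tcp_pos: [0.4458, -0.0603, 0.3037]
tcp_rot: [-2.735, -1.546, 0.003]
contact_force: [-5.6, -4.3, 1.5]
finger_gap: 0.0001
grasp_force: 3.2
```

drive_tool --pt "0 0.5 1 0 0 0 -1" --pt "0 0.5 1 0 0 0 -1"

```text
clock: 24.32
tcp_pos: [0.4461, -0.0593, 0.3036]
tcp_rot: [-2.748, -1.522, 0.003]
contact_force: [-7.6, -3.9, 1.6]
finger_gap: -0.0001
grasp_force: 3.5
```

drive_tool --pt "0 0 1 0 0 0 -1" --pt "0 0 1 0 0 0 -1"

```text
clock: 24.58
tcp_pos: [0.4461, -0.0586, 0.3036]
tcp_rot: [-2.761, -1.498, 0.004]
contact_force: [-7.0, -5.3, 1.5]
finger_gap: 0.0
grasp_force: 3.9
```

drive_tool --pt "0 0 1 0 0 0 -1" --pt "0 0 1 0 0 0 -1"

```text
clock: 24.82
tcp_pos: [0.4462, -0.0577, 0.3037]
tcp_rot: [2.774, 1.473, -0.003]
contact_force: [-5.6, -5.2, 0.3]
finger_gap: 0.0002
grasp_force: 3.6
```

drive_tool --pt "0 0.5 1 0 0 0 -1" --pt "0 0.5 1 0 0 0 -1"

```text
clock: 25.08
tcp_pos: [0.4465, -0.0568, 0.3036]
tcp_rot: [-2.787, -1.449, 0.004]
contact_force: [-8.1, -5.7, 1.4]
finger_gap: -0.0
grasp_force: 4.5
```

drive_tool --pt "0 0.5 1 0 0 0 -1" --pt "0 0.5 1 0 0 0 -1"

```text
clock: 25.32
tcp_pos: [0.4467, -0.056, 0.3034]
tcp_rot: [-2.8, -1.424, 0.006]
contact_force: [-8.9, -6.6, 2.0]
finger_gap: 0.0003
grasp_force: 5.5
```

drive_tool --pt "0 0 0 0 0 0 0" --pt "0 0 0 0 0 0 0"

```text
clock: 25.58
tcp_pos: [0.4467, -0.0561, 0.3034]
tcp_rot: [-2.8, -1.425, 0.006]
contact_force: [-9.0, -6.3, 0.9]
finger_gap: -0.0
grasp_force: 5.4
```

drive_tool --pt "0 0.5 1 0 0 0 -1" --pt "0 0.5 1 0 0 0 -1"

```text
clock: 25.82
tcp_pos: [0.4472, -0.0547, 0.3034]
tcp_rot: [-2.812, -1.4, 0.005]
contact_force: [-9.0, -4.8, 2.3]
finger_gap: -0.0001
grasp_force: 4.9
```

drive_tool --pt "0 0.5 1 0 0 0 -1" --pt "0 0.5 1 0 0 0 -1"

```text
clock: 26.08
tcp_pos: [0.4474, -0.0539, 0.3033]
tcp_rot: [-2.824, -1.375, 0.007]
contact_force: [-10.5, -5.2, 3.1]
finger_gap: -0.0002
grasp_force: 5.7
```

```bash
python3 m.py w7; python3 - <<'E'
from h import *
from scipy.spatial.transform import Rotation as R
F=[]
for _ in range(4):
    c=imaging.camera('wrist'); s=status.sense(); F.append(s['contact_force'])
T=R.from_rotvec(s['tcp_rot']).as_matrix(); F=np.mean(F,0); print(F, 'normal',-F[:2]@T[:2,0],'tang',F[:2]@T[:2,1],s['tcp_pos'],np.degrees(np.arctan2(T[1,0],T[0,0])),s['q'])
E
```

```text
joint_centre [(array([320.2, 425.2]), 0.64, array([ 0.4873, -0.1093,  0.245 ])), (array([205.8, 449.7]), 0.38, array([ 0.5227, -0.0691,  0.245 ]))]
half_hinge []
half_ear [(array([206.6, 449.9]), 0.61, array([ 0.5226, -0.0694,  0.245 ]))]
bolt_pivot [(array([176.7, 506.8]), 0.66, array([ 0.5467, -0.0727,  0.245 ]))]
lever_pin [(array([242.7, 413.7]), 0.78, array([ 0.5028, -0.0738,  0.245 ]))]
lever_grip [(array([243.4, 273.3]), 0.87, array([ 0.4568, -0.038 ,  0.245 ])), (array([217.5, 452.2]), 0.57, array([ 0.521 , -0.0741,  0.245 ]))]
tail_centre [(array([172.8, 232.5]), 0.92, array([ 0.4681, -0.0035,  0.269 ])), (array([ 93.7, 445.2]), 0.76, array([ 0.5334, -0.0243,  0.269 ]))]
saddle [(array([218.9, 451.6]), 0.67, array([ 0.5205, -0.0744,  0.245 ]))]
26.525 [ 0.4474 -0.0539  0.3033] [-2.8236 -1.3755  0.0066] [-10.833   -5.8234   3.2773]
[-10.92569059  -5.94324748   2.84855881] normal 11.414280721250837 tang -4.940074161474506 [ 0.44742377 -0.05393172  0.30331045] 51.94806147424448 [ 1.46692006  0.00832271 -1.41414678  1.843875    0.01009051  1.30047393
 -0.61408828]
```

View pics/w7.png

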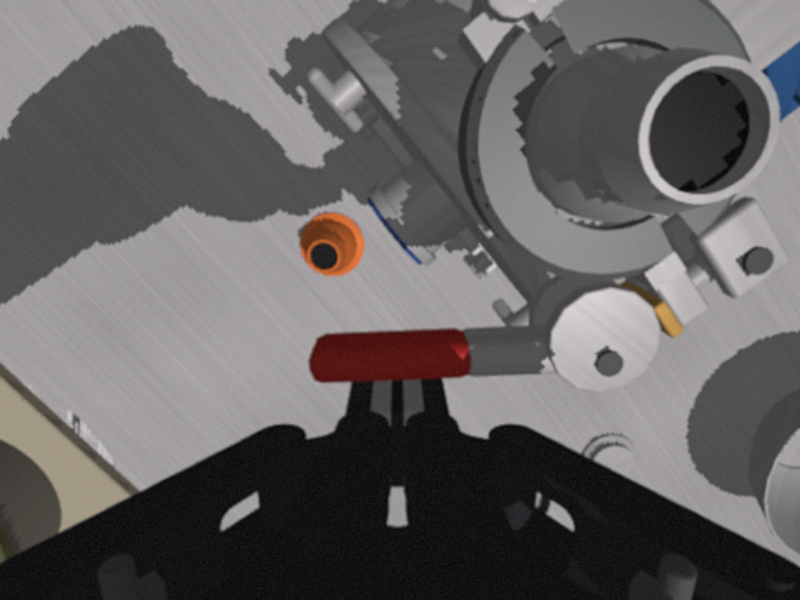

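The saddle is on the ear, the cam at (340,605), and the lever at about 80° with the fingers at mid grip (355,395). The normal force is 11.4 N. Going on a little to about 13 N.

drive_tool --pt "0 0.5 1 0 0 0 -1" --pt "0 0.5 1 0 0 0 -1"

```text
clock: 26.98
tcp_pos: [0.4476, -0.0532, 0.3032]
tcp_rot: [-2.836, -1.35, 0.008]
contact_force: [-13.5, -7.1, 3.3]
finger_gap: 0.0002
grasp_force: 6.7
```

```bash
cat > f.py <<'E'
from h import *
from scipy.spatial.transform import Rotation as R
F=[]
for _ in range(5):
    c=imaging.camera('wrist'); s=status.sense(); F.append(s['contact_force'])
T=R.from_rotvec(s['tcp_rot']).as_matrix(); F=np.mean(F,0); print(F, 'normal',-F[:2]@T[:2,0],'tang',F[:2]@T[:2,1],s['tcp_pos'],s['clock'])
E
python3 f.py
```

```text
[-12.82175823  -7.59574048   3.16874324] normal 13.978141815529309 tang -5.167058160594805 [ 0.44761649 -0.05318382  0.30316464] 27.225
```

drive_tool --pt "0 -3 -4 0 0 0 0" --pt "0 -10 -12 0 0 0 0" --pt "0 -22 -27 0 0 0 0" --pt "0 -25 -40 40 0 0 0" --pt "0 -25 -60 90 0 0 0" --pt "0 -25 -80 140 0 0 0" --pt "0 -25 -90 140 0 0 0" --pt "0 -25 -90 140 0 0 0"

```text
clock: 28.22
tcp_pos: [0.4245, -0.1419, 0.4435]
tcp_rot: [-2.835, -1.351, -0.002]
contact_force: [0.7, 0.5, -0.3]
finger_gap: 0.0002
grasp_force: 0.0
```

```bash
python3 m.py w8; python3 - <<'E'
from h import *
c=cam('top'); cv2.imwrite('pics/t3.png',cv2.resize(c['img'][130:280,220:420],(800,600)))
for n in ('top','scene'):
    c=cam(n)
    for t in ('lever_pin','lever_grip','tail_centre'): print(n,t,[(r['at'],r['p'],atz(c,r['at'],.269 if t[0]=='t' else .245)) for r in nets.mark_of(n,t)[:2]])
E
```

```text
joint_centre [(array([ 41.9, 321.8]), 0.46, array([ 0.5248, -0.0692,  0.245 ]))]
half_hinge []
half_ear [(array([ 45.3, 320.1]), 0.65, array([ 0.5224, -0.0703,  0.245 ]))]
bolt_pivot [(array([ 22.4, 348.9]), 0.69, array([ 0.548 , -0.0712,  0.245 ])), (array([212.4, 500.3]), 0.25, array([ 0.5637, -0.27  ,  0.245 ]))]
lever_pin [(array([ 68.1, 303.6]), 0.95, array([ 0.5033, -0.0751,  0.245 ]))]
lever_grip [(array([ 71.1, 224. ]), 0.86, array([ 0.4556, -0.039 ,  0.245 ]))]
tail_centre [(array([130.3, 357. ]), 0.78, array([ 0.5044, -0.1329,  0.269 ])), (array([ 99.3, 215.2]), 0.74, array([ 0.4398, -0.0532,  0.269 ]))]
saddle [(array([ 51. , 321.2]), 0.66, array([ 0.5207, -0.0739,  0.245 ])), (array([ 42.6, 321.1]), 0.37, array([ 0.5241, -0.0693,  0.245 ]))]
28.675 [ 0.4243 -0.1414  0.4438] [ 2.8361  1.3512 -0.0003] [ 0.0046 -0.1315  0.1404]
top lever_pin [([202.9, 318.5], 0.74, array([ 0.50467431, -0.07161096,  0.245     ]))]
top lever_grip [([224.5, 307.6], 0.65, array([ 0.44950765, -0.04212504,  0.245     ]))]
top tail_centre [([244.5, 296.1], 0.62, array([ 0.39706132, -0.0109004 ,  0.269     ])), ([203.6, 350.2], 0.62, array([ 0.4967169 , -0.14842601,  0.269     ]))]
scene lever_pin [([185.2, 241.2], 0.52, array([ 0.5074291, -0.0713501,  0.245    ]))]
scene lever_grip [([191.2, 256.8], 0.69, array([ 0.52427082, -0.02751118,  0.245     ])), ([173.7, 253.2], 0.53, array([ 0.4580286 , -0.04988219,  0.245     ]))]
scene tail_centre [([189.5, 256.5], 0.83, array([ 0.54439203, -0.02332495,  0.269     ])), ([247.3, 204.2], 0.54, array([ 0.74482645, -0.10004982,  0.269     ]))]
```

View pics/w8.png

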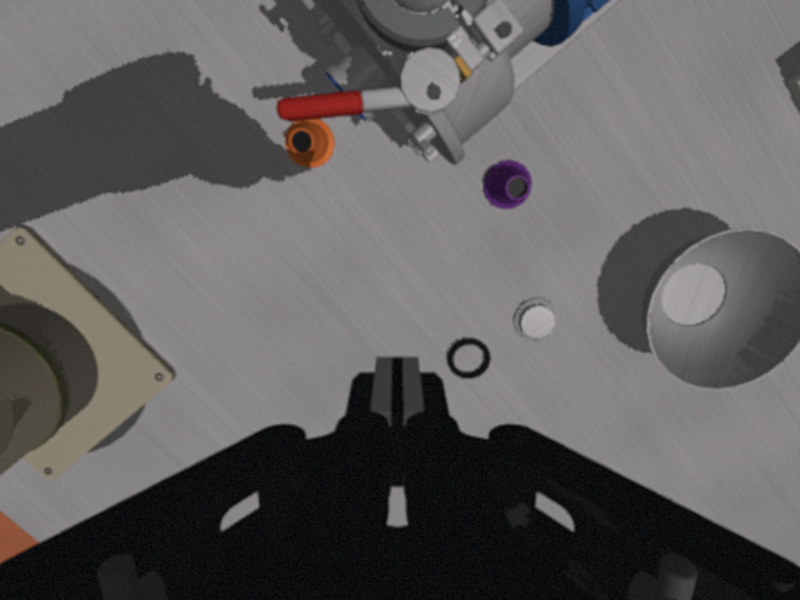

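The lever stayed folded, with the grip at (103,320) and the cam at (78,430). The bolt and saddle are seated, everything else is undisturbed, and the arm is clear.

```bash
python3 -c "
from h import *
print(order.hand_in())"
```

```text
the job is handed in; nothing more can be done
None
```

I closed the clamp and handed the job in: the front half is home (17.6 N at the stop, over your 5 to 10 N but well under 40), the bolt is in its slot, and the lever was folded to about 14 N and stayed there when released. The tail looked centred when the half closed, nothing else on the bench was disturbed, and the arm ended clear at about 29 s; no verdict came back.

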